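# Return the drawplate to its rack and latch the keeper

### The job

On the jeweller's bench, lift the steel drawplate out of the small wooden bench block, lower it (do not drop it) fully home in the one empty slot of the plate rack, and then swing the rack's hinged keeper bar shut over the plates until it clicks home behind its ball catch. If the bar is in the way of the slot, swing it clear first. Leave the other plates and everything else on the bench where they are.

Things in the scene. Friction and masses are not known exactly. Their poses are not given: they have to be found in the camera images.
- drawplate_mid (a point): Centre of the loose steel drawplate, a flat slab 76 mm long (its x), 8 mm thick (y), 70 mm high (z), about 0.29 kg, rows of small dark holes on both faces. It starts upright in the groove of the wooden bench block, lower 16 mm hidden, 54 mm clear above the block. Grip it across its thickness from above. Either way round is right.
- stand: The fixed pale wooden bench block, 104 (its x) x 56 (its y) x 32 mm high, origin at the centre of its underside; groove along its x, 11 mm wide and 16 mm deep, in which the drawplate stands. It may be to the left or to the right of the rack.
- slot_mouth (a point): Centre of the mouth of the rack's one empty slot (any of the four), at its bay's top face, 42 mm above the bench. Slot along its x: 79.5 mm long, 9.5 mm wide (y), 25 mm deep, flat floor, 3 mm chamfer at the mouth. With the drawplate fully home its centre is 10 mm and its top edge 45 mm above this point.
- rack_base (a point): Centre of the underside of the fixed plate rack: dark wood base 100 (x) x 225 (y) x 10 mm; four equal slotted bays (92 x 35.5 mm, tops 42 mm above the bench) at y = +54, +18, -18, -54 mm, slots along x, one of them empty. At y = +94 mm a round hinge post (18 mm thick); at y = -94 mm a steel catch post (34 x 16 mm, top 86.5 mm high) with a stop lip to 98 mm and a sprung ball on top.
- plate_a_mid (a point): Centre of another steel plate of the same size as the drawplate (76 x 8 x 70 mm, grooves on its faces), loose but seated in a rack slot, its top edge 87 mm above the bench. Must stay.
- plate_b_mid (a point): As plate_a, with three round recesses. Must stay.
- plate_c_mid (a point): As plate_a, with square recesses. Must stay.
- keeper (a joint): Keeper bar's angle: 0 rad shut (bar along rack -y over the middles of the plates, against the stop), growing as it swings out to rack +x, at most 1.6. Turns lightly (under 1 N at the knob), stays where left. From 0.14 rad down it must be pushed over a sprung ball (about 3 N at the knob), which then rises behind it and holds it at 0. Below about 1.1 rad it obstructs the slot nearest the hinge.
- keeper_hinge (a point): On the hinge axis, at mid-thickness of the keeper bar (96 mm above the bench). The keeper is a flat steel bar 16 mm wide, 10 mm thick, underside 91 mm above the bench (4 mm over the seated plates' tops), reaching 212 mm from the hinge. The axes of this point turn with the bar, which runs along its -y.
- keeper_knob (a point): Middle of the upright round brass knob near the free end of the keeper bar, 200 mm from the hinge axis: 14 mm in diameter, standing 32 mm above the bar's top (from 101 to 133 mm above the bench); this point is 117 mm above the bench. It can be pinched from above or pushed.
- pad_center (a point): Bystander: centre of a loose flat round brown soldering pad, 96 mm across, 14 mm thick, lying at the place on the other side of the rack from the bench block. Leave alone.
- can: Bystander: loose dark spray can, 52 mm across, 150 mm high, origin at the centre of its underside. Leave alone.
- jar: Bystander: loose amber glass jar with steel lid, 56 mm across, 70 mm high, origin at the centre of its underside. Leave alone.
- dish: Bystander: loose small white flux dish, 60 mm across, 22 mm high, origin at the centre of its underside, beyond the rack, low enough for the keeper bar to swing over. Leave alone.
- drawplate: The same drawplate, origin at the centre of its lower edge.
Mind the look-alikes: they are no part of the job. Of the things that look like the part that bears rack_base, the larger one is meant. Leave any red look-alike of the drawplate alone.

How it is judged (in metres and radians):
On the way, in this order (a step that is already met when the one before it is completed fails the run):
1. the drawplate is fully home in the empty slot while the keeper bar is still open (x of drawplate_mid in the frame of slot_mouth between -0.004 and 0.004 m and y of drawplate_mid in the frame of slot_mouth between -0.003 and 0.003 m and z of drawplate_mid in the frame of slot_mouth between 0.0075 and 0.0125 m and angle between the x axis of drawplate_mid and the x axis of slot_mouth, either way round below 0.08 rad and angle between drawplate_mid's own z axis and vertical below 0.06 rad and value of joint keeper above 0.2 rad), for 0.2 s.
2. the keeper bar is shut behind its catch (value of joint keeper below 0.015 rad), for 0.2 s.
At the end, for the whole second after the job is handed in: The drawplate stands upright on the floor of the empty slot (centre within 2.5 mm in height, 4 mm along, 3 mm across), at rest; the keeper bar is shut behind its ball catch (within 0.015 rad of 0); the other three plates are within 6 mm of where they were (x of drawplate_mid in the frame of slot_mouth between -0.004 and 0.004 m and y of drawplate_mid in the frame of slot_mouth between -0.003 and 0.003 m and z of drawplate_mid in the frame of slot_mouth between 0.0075 and 0.0125 m and angle between the x axis of drawplate_mid and the x axis of slot_mouth, either way round below 0.08 rad and angle between drawplate_mid's own z axis and vertical below 0.06 rad and distance of each of plate_a_mid, plate_b_mid, plate_c_mid from where it was at the start of the episode below 0.006 m and value of joint keeper below 0.015 rad and linear speed of drawplate below 0.02 m/s); the robot touches nothing.
It fails at once if a bystander (pad, can, jar or dish) is pushed more than 15 mm from its place (distance of any of pad_center, can, jar, dish from where it was at the start of the episode above 0.015 m).
It fails at once if the drawplate is dropped into the slot (faster than 0.4 m/s while over or in it) (horizontal distance between drawplate_mid and slot_mouth below 0.02 m and z of drawplate_mid in the frame of slot_mouth below 0.06 m and linear speed of drawplate above 0.4 m/s).
It fails at once if another plate is pulled out of its slot (distance of any of plate_a_mid, plate_b_mid, plate_c_mid from where it was at the start of the episode above 0.02 m).
It also fails if it takes over 72 s, if anything falls off the work surface, if the arm or the gripper's body presses on something with over 40 N, if the wrist force passes 120 N, or if a joint passes its speed limit or range.

### The arm

A 6-joint arm with a two-finger parallel gripper is mounted at the origin on the work surface. World frame = base frame: x ahead of the robot, y to its left, z up, the work surface at z = 0. Lengths are in mm, angles in rad, forces in N, time in s.
With the tool pointing down it reaches from about 350 to 775 mm from the base axis. Payload 7.3 kg.
Tool frame: the origin (TCP) lies at the very end of the fingers, on their centre line; the grasp point (between the pads) lies 19 mm behind it; z points along the fingers, y is the line along which they close (so a half turn about z gives the same grasp; the last joint's range is limited). The gripper opens to 92 mm and grips with 3 to 60 N. Pads are 19 mm wide; open, the fingers measure 130 mm over their backs; the gripper's body (75 mm by 190 mm) begins 47 mm behind the grasp point.
Start: joints at [1.145, 0.342, 1.524, -0, 1.275, -0.146], TCP at [144.97, 504.607, 226.741] pointing down, gripper open.
Joint ranges: [-2.53, 2.53], [-0.77, 2.02], [0.04, 2.7], [-1, 4.14], [0.28, 2.66], [-3.11, 3.11]. Speed limits (rad/s): [2.57, 2.57, 3.14, 3.14, 3.14, 3.14].

### API

Orientations are given as [roll, pitch, yaw] about the fixed x, y, z axes, in that order (R = Rz(yaw) Ry(pitch) Rx(roll)).
In Python, from plant import get_obs, capture, close_job gives the robot as it stands. The module is installed in compiled form; this text tells all that it offers.
- The arm moves only by the shell command python3 -m handwheel 'ROWS'. ROWS is JSON, a list of rows, each a list of 3 entries, a list of its own where there are three numbers: the turn, a rotation vector about the tool's x, y, z in degrees, then the shift along the tool's x, y, z in m, then the opening, from 0 (shut) to 1 (fully open). A call has 1 to 12 rows; each row is the pose to reach, as a shift and turn from the pose commanded when the call began, along the tool's axes at that moment; what a row does not reach only later rows make up. A row lasts 1/10 s, in which the tool goes at most 50 mm and 8.59 degrees, less where a joint would pass 70% of its speed; a pose out of reach is approached as far as the arm can. A call with a gripper value outside its range is refused whole. The fingers move at their own pace and stop on an object; the grip force is fixed at half the most. Time passes only in rows, so rows that repeat a pose let the fingers close. It gives the time, the measured TCP pose, the force, the opening and the grip force at its end, in the units of the state.
- get_obs(): the state, without advancing time (a new reading comes with each control period).
- capture(name): name is "scene" or "side" or "wrist"; returns a dict with "image" (400x640x3 uint8, red, green, blue), "depth" (400x640 float32, mm along the optical axis (not along the pixel's ray), 0 where there is no reading), "fx", "fy", "cx", "cy" (pixels), "k1" (the pictures are not rectified: a ray, as slopes to the right and down, at radius r is drawn at 1 + k1 r^2 times it, then the intrinsics apply), "camera_from_world" (4x4, takes a point from world to camera coordinates). Camera axes: x right, y down, z forward; pixel columns grow to the right and rows downward; lengths in mm; the calibration is good to about 2 mm. A picture is of the moment at which its call begins.
- close_job(): hands the job in; it is judged then, once.
The state is a dict: "time": time; "joint_positions": joint angles; "dq": joint speeds; "tau": joint torques, N m; "tool_pos": TCP position; "tcp_rot": TCP orientation; "contact_force": force on the tool from outside, world axes, zero at the start; "moment": the same for the moment, N m; "grip_width": finger opening in mm; "finger_force": force on a finger pad.
Only numpy, scipy, OpenCV 4.12 (cv2) and the standard library are available. Lean on these libraries where they do the work, as an engineer would, in place of code of your own. Each camera call takes 0.05 s, during which the arm holds its last target. There are 200 camera calls.

## Working session

There is one attempt and no reset: what is moved stays moved. The work goes in short steps, Python scripts to look and compute and a shell command to move; the robot and the scene stay as the last step left them, time stands still between calls to the robot, and variables do not carry over. Pictures are saved under pics/ and viewed, at most 12 in all, crops included, and the job is handed in when it is done.

```bash
mkdir -p pics; cat > h.py <<'E'
import numpy as np, cv2
from plant import get_obs, capture
def cap(name):
    c=capture(name); np.savez(f'{name}.npz',**c); return c
def load(name): 
    d=np.load(f'{name}.npz'); return {k:d[k] for k in d.files}
def rays(c,uv):
    K=np.array([[c['fx'],0,c['cx']],[0,c['fy'],c['cy']],[0,0,1.]],float)
    p=cv2.undistortPoints(np.array(uv,float).reshape(-1,1,2),K,np.array([float(c['k1']),0,0,0])).reshape(-1,2)
    M=c['camera_from_world'];R=M[:3,:3];t=M[:3,3]
    return -R.T@t,(np.c_[p,np.ones(len(p))])@R
def onplane(c,uv,z):
    o,d=rays(c,uv); return o+d*((z-o[2])/d[:,2])[:,None]
def cloud(c):
    v,u=np.mgrid[0:400,0:640]; o,d=rays(c,np.c_[u.ravel(),v.ravel()])
    P=o+d*c['depth'].reshape(-1,1); P[c['depth'].ravel()==0]=np.nan
    return P.reshape(400,640,3)
def proj(c,P):
    P=np.atleast_2d(P);M=c['camera_from_world'];q=P@M[:3,:3].T+M[:3,3];s=q[:,:2]/q[:,2:]
    s=s*(1+c['k1']*(s**2).sum(1))[:,None]; return s*[c['fx'],c['fy']]+[c['cx'],c['cy']]
E
python3 - <<'E'
from h import *
for n in ('scene','side','wrist'):
    c=cap(n); cv2.imwrite(f'pics/{n}0.png',c['image'][...,::-1]); print(n,c['fx'],c['k1'],np.round(-c['camera_from_world'][:3,:3].T@c['camera_from_world'][:3,3]),c['camera_from_world'][2,:3])
print(get_obs())
E
```

```text
scene 411.05243788395734 0.036419015438918526 [1244.  106.  923.] [-0.65223957 -0.11990988 -0.74846854]
side 504.89666005363216 -0.15570075584533183 [ 398. -979.  654.] [ 0.10161029  0.8562205  -0.5065193 ]
wrist 352.87101328042775 -0.02454026505372939 [ 77. 524. 384.] [ 0.25301404 -0.07408362 -0.96462195]
{'time': 0.15, 'joint_positions': array([ 1.14501217e+00,  3.42536966e-01,  1.52477694e+00, -2.84290053e-05,
        1.27539593e+00, -1.46000395e-01]), 'dq': array([ 0.00042583, -0.00221135, -0.00272283,  0.00037939, -0.00184562,
       -0.00018967]), 'tau': array([ 1.36601426e-03, -4.31459355e+01, -2.44357592e+01,  7.19346665e-02,
        5.35971194e-02, -9.12874862e-05]), 'tool_pos': array([144.84120899, 504.31659167, 226.22516902]), 'tcp_rot': array([-3.14048340e+00, -1.35631067e-04,  2.86181711e+00]), 'contact_force': array([ 0.11894347, -0.44177775, -0.87528001]), 'moment': array([ 0.02202873, -0.00666996,  0.00532881]), 'finger_force': 0.0, 'grip_width': 91.82491040917003}
```

View pics/scene0.png

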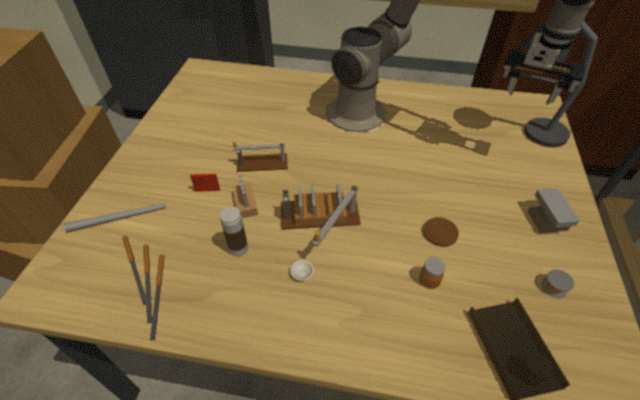

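View pics/side0.png

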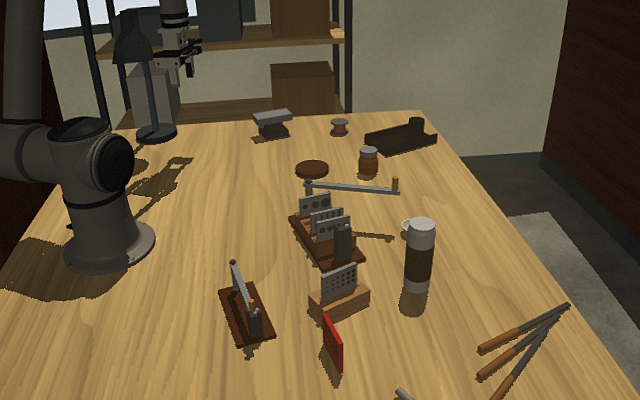

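The scene view shows two racks: a larger one at about (320,208) with three plates and an open bar, and a smaller one at (262,160). The larger is the one meant. The bench block with the steel drawplate is at (245,198). The red look-alike at (205,182) is to be left alone, and the can at (235,232) stands close to the block. Next I'll take an enlarged crop and a depth-based top view.

```bash
python3 - <<'E'
from h import *
a=load('scene');b=load('side')
A=cloud(a);B=cloud(b)
for n,c,P in(('scene',a,A),('side',b,B)):
    m=(P[...,0]>250)&(P[...,0]<800)&(abs(P[...,1])<300)
    t=m&(P[...,2]<20); print(n,'table z',np.nanmedian(P[t][:,2]),np.nanstd(P[t][:,2]), (c['depth']==0).mean())
# top view colour map, 1mm->1.6px ; x down? rows = -x.. x 280..680, y -300..200
S=1.5
img=np.zeros((600,750,3),np.uint8); zb=np.full((600,750),-99.)
for c,P in((a,A),(b,B)):
    for p,col in zip(P.reshape(-1,3),c['image'].reshape(-1,3)):
        if not np.isfinite(p[2]):continue
        r=int((p[0]-280)*S);q=int((p[1]+300)*S)
        if 0<=r<598 and 0<=q<748 and p[2]>zb[r,q]-0 and p[2]<170:
            zb[r:r+3,q:q+3]=p[2];img[r:r+3,q:q+3]=col
cv2.imwrite('pics/top.png',img[...,::-1])
s=cv2.resize(a['image'][130:290,180:380],None,fx=3,fy=3,interpolation=cv2.INTER_CUBIC);cv2.imwrite('pics/crop.png',cv2.convertScaleAbs(s[...,::-1],alpha=1.5))
E
```

```text
scene table z -0.5286883063475329 176.04579765247473 0.00388671875
side table z 0.601985852362418 3.4514650965570124 0.0041796875
```

View pics/top.png

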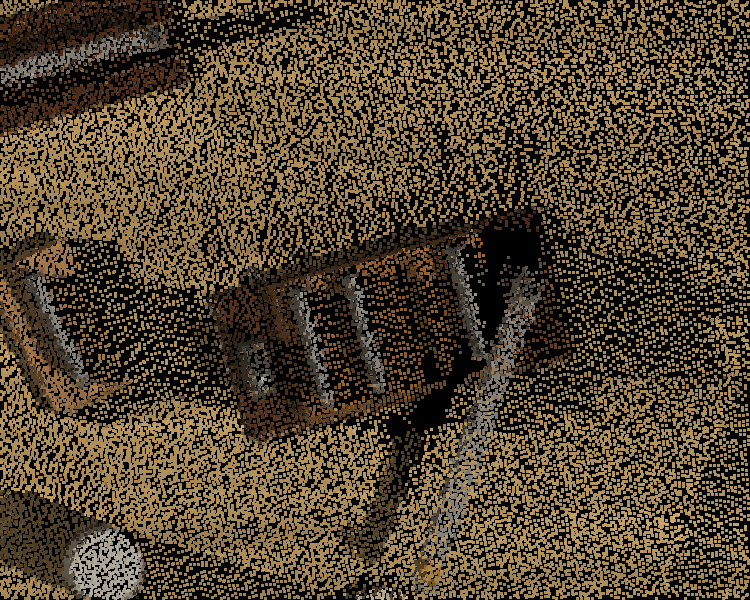

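View pics/crop.png

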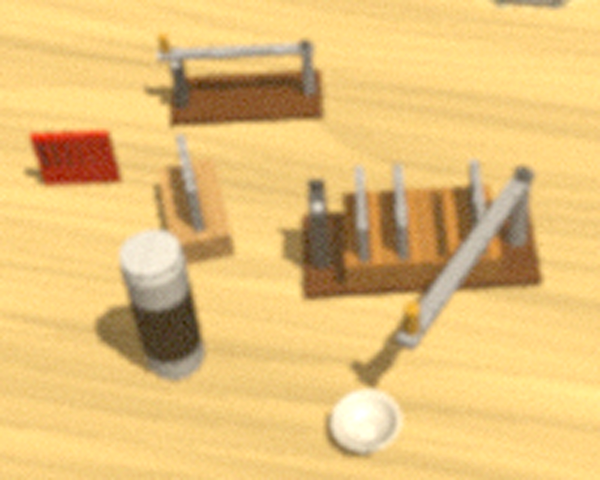

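The crop confirms the larger rack, with plates in three bays and the second bay from the hinge (+18) empty. The bar is open roughly 0.9 rad, and the steel drawplate stands in the pale block beside the can. Next I'll measure lines by fitting.

```bash
cat > meas.py <<'E'
from h import *
def seg(P,cx,cy,r,z0,z1):
    Q=P.reshape(-1,3);m=(abs(Q[:,0]-cx)<r)&(abs(Q[:,1]-cy)<r)&(Q[:,2]>z0)&(Q[:,2]<z1);return Q[m]
def line(Q,name):
    if len(Q)<15: print(name,'few',len(Q));return
    (r,(w,h),an)=cv2.minAreaRect(Q[:,:2].astype(np.float32))
    v=cv2.fitLine(Q[:,:2].astype(np.float32),cv2.DIST_HUBER,0,.01,.01).ravel()
    d=v[:2]; s=(Q[:,:2]-v[2:])@d; lo,hi=np.percentile(s,[1,99])
    print(name,len(Q),'mean',np.round(v[2:],1),'yaw',round(float(np.arctan(d[1]/d[0])),3),'mid',np.round(v[2:]+d*(lo+hi)/2,1),'len',round(hi-lo,1),'zmax',round(np.percentile(Q[:,2],98),1))
E
python3 - <<'E'
from meas import *
for n in('scene','side'):
    P=cloud(load(n)); print(n)
    line(seg(P,500,-260,45,66,95),'draw')
    for nm,x,y in(('p1',513,-92),('p2',502,-57),('p4',480,12)): line(seg(P,x,y,40,76,90)if 0 else (lambda Q:Q[abs((Q[:,0]-x)*-.317+(Q[:,1]-y)*.948)<12])(seg(P,x,y,42,78,92.)),nm)
    line(seg(P,563,20,90,93,106),'bar')
    Q=seg(P,660,-13,25,108,140); print('knob',Q[:,:2].mean(0),len(Q))
    Q=seg(P,467,51,18,80,140); print('hinge',np.median(Q,0),Q[:,2].max())
    Q=seg(P,527,-128,18,80,140); print('catch',np.median(Q,0),Q[:,2].max())
    Q=seg(P,500,-260,70,28,36); r=cv2.minAreaRect(Q[:,:2].astype(np.float32));print('block',r)
    Q=seg(P,650,-220,40,140,160); print('can',Q.mean(0))
E
```

```text
scene
draw 72 mean [ 508.5 -257.3] yaw 0.462 mid [ 502.1 -260.5] len 75.5 zmax 88.1
p1 65 mean [514.8 -90.6] yaw 0.27 mid [512.5 -91.2] len 75.4 zmax 89.7
p2 67 mean [505.7 -56.1] yaw 0.247 mid [503.7 -56.6] len 74.3 zmax 88.6
p4 61 mean [484.4  12. ] yaw 0.251 mid [484.1  11.9] len 71.4 zmax 88.9
bar 381 mean [567.   20.4] yaw -0.328 mid [562.6  22. ] len 181.7 zmax 104.3
knob [665.14686404 -13.65312561] 55
hinge [477.15899525  54.10575771 102.56896778] 108.02962437213819
catch [ 524.36844183 -128.96445143   87.11313324] 101.56399860569775
block ((500.0982666015625, -261.37548828125), (107.99754333496094, 55.571617126464844), 26.7104549407959)
can [ 661.79621517 -228.73465061  148.66040613]
side
draw 428 mean [ 497.8 -265.4] yaw 0.458 mid [ 499.  -264.8] len 76.5 zmax 87.6
p1 202 mean [510.3 -93.7] yaw 0.272 mid [510.2 -93.8] len 75.0 zmax 88.7
p2 185 mean [493.5 -61. ] yaw 0.252 mid [500.6 -59.2] len 74.8 zmax 88.7
p4 168 mean [480.6  10.2] yaw 0.262 mid [481.7  10.5] len 74.0 zmax 88.6
bar 531 mean [568.  12.] yaw -0.344 mid [563.2  13.8] len 186.5 zmax 103.3
knob [657.3310083  -17.64624111] 73
hinge [471.30836272  45.75102733  98.75701441] 109.25775096521716
catch [ 524.22410083 -133.79152878   86.62348706] 98.90486532818193
block ((496.99505615234375, -261.9833984375), (104.71320343017578, 59.556949615478516), 26.11318588256836)
can [ 654.28305868 -236.12992445  148.21270775]
```

```bash
cat >> meas.py <<'E'
from scipy.spatial.transform import Rotation as Ro
def goto(p,yaw):
    o=get_obs();R=Ro.from_euler('xyz',o['tcp_rot']);D=Ro.from_euler('xyz',[np.pi,0,yaw])
    print('turn',np.round((R.inv()*D).as_rotvec(degrees=True),2),'shift m',np.round(R.inv().apply(np.array(p)-o['tool_pos'])/1000,4))
def st():
    o=get_obs();print({k:np.round(o[k],3) for k in('time','joint_positions','tool_pos','tcp_rot','contact_force','grip_width','finger_force')})
E
python3 -c "
from meas import *
goto((400,200,330),1.4); goto((480,-25,330),.27)"
```

```text
turn [-6.000e-02  4.000e-02  8.376e+01] shift m [-0.3293 -0.2221 -0.1036]
turn [-3.000e-02  8.000e-02  1.485e+02] shift m [-0.4683 -0.4163 -0.1034]
```

```bash
python3 -m handwheel '[[[0,0,84],[-0.329,-0.222,-0.104],1],[[0,0,84],[-0.329,-0.222,-0.104],1],[[0,0,84],[-0.329,-0.222,-0.104],1],[[0,0,84],[-0.329,-0.222,-0.104],1],[[0,0,84],[-0.329,-0.222,-0.104],1],[[0,0,84],[-0.329,-0.222,-0.104],1],[[0,0,84],[-0.329,-0.222,-0.104],1],[[0,0,84],[-0.329,-0.222,-0.104],1],[[0,0,84],[-0.329,-0.222,-0.104],1],[[0,0,84],[-0.329,-0.222,-0.104],1],[[0,0,84],[-0.329,-0.222,-0.104],1],[[0,0,84],[-0.329,-0.222,-0.104],1]]'; python3 -c "
from meas import *
st();goto((480,-25,330),.27)"
```

```text
time: 1.35
tool_pos: [399.6, 200.4, 330.5]
tcp_rot: [-3.141, 0.0, 1.399]
contact_force: [0.2, 0.3, 0.2]
grip_width: 91.9
finger_force: 0.0
{'time': np.float64(1.35), 'joint_positions': array([0.293, 0.131, 1.519, 0.   , 1.493, 0.465]), 'tool_pos': array([399.636, 200.44 , 330.516]), 'tcp_rot': array([-3.141,  0.   ,  1.399]), 'contact_force': array([0.244, 0.262, 0.157]), 'grip_width': np.float64(91.939), 'finger_force': np.float64(0.0)}
turn [-2.000e-02  2.000e-02  6.469e+01] shift m [-0.2084  0.1177  0.0005]
```

```bash
python3 -m handwheel '[[[0,0,65],[-0.208,0.118,0],1],[[0,0,65],[-0.208,0.118,0],1],[[0,0,65],[-0.208,0.118,0],1],[[0,0,65],[-0.208,0.118,0],1],[[0,0,65],[-0.208,0.118,0],1],[[0,0,65],[-0.208,0.118,0],1],[[0,0,65],[-0.208,0.118,0],1],[[0,0,65],[-0.208,0.118,0],1],[[0,0,65],[-0.208,0.118,0],1],[[0,0,65],[-0.208,0.118,0],1]]'; python3 - <<'E'
from meas import *
c=cap('wrist');st();goto((480,-262,260),.46)
cv2.imwrite('pics/w1.png',cv2.convertScaleAbs(c['image'][...,::-1],alpha=1.3))
P=cloud(c)
for nm,x,y in(('p1',511,-92),('p2',502,-58),('p4',483,11)): line((lambda Q:Q[abs((Q[:,0]-x)*-.27+(Q[:,1]-y)*.963)<10])(seg(P,x,y,42,80,92.)),nm)
line(seg(P,563,18,90,93,106),'bar')
Q=seg(P,660,-13,25,118,140); print('knob',Q.mean(0),len(Q))
print(proj(c,[[483,11,87],[502,-58,87],[660,-15,133]]))
E
```

```text
time: 2.35
tool_pos: [479.7, -24.5, 330.6]
tcp_rot: [-3.141, 0.0, 0.266]
contact_force: [0.8, -0.2, -0.5]
grip_width: 91.4
finger_force: 0.0
{'time': np.float64(2.4), 'joint_positions': array([-0.211,  0.196,  1.439,  0.   ,  1.507,  1.094]), 'tool_pos': array([479.762, -24.524, 330.662]), 'tcp_rot': array([-3.141,  0.   ,  0.265]), 'contact_force': array([0.083, 0.36 , 0.352]), 'grip_width': np.float64(91.815), 'finger_force': np.float64(0.0)}
turn [-1.000e-02  0.000e+00 -1.115e+01] shift m [-0.0621  0.2292  0.0706]
p1 508 mean [511.3 -90.5] yaw 0.262 mid [510.4 -90.7] len 74.4 zmax 88.1
p2 487 mean [501.7 -56.1] yaw 0.264 mid [501.  -56.3] len 74.4 zmax 88.2
p4 484 mean [483.1  13. ] yaw 0.263 mid [482.2  12.8] len 74.4 zmax 88.2
bar 2906 mean [568.   17.4] yaw -0.344 mid [564.1  18.8] len 183.5 zmax 102.4
knob [nan nan nan] 0
[[287.26231874 154.04351439]
 [349.9976138  153.8438489 ]
 [358.82244039 -19.71084128]]<stdin>:7: RuntimeWarning: Mean of empty slice.
  ret = um.true_divide(
```

View pics/w1.png

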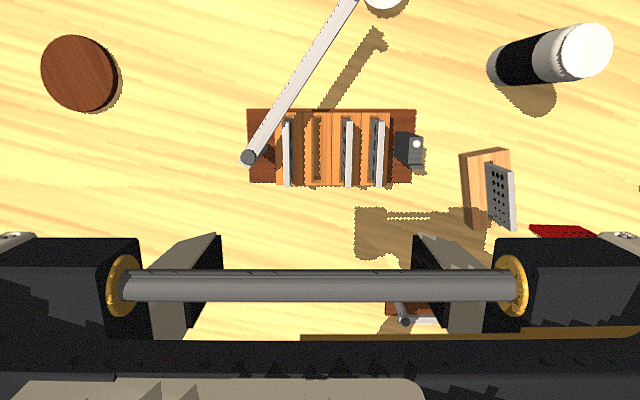

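The wrist view confirms it: plates at (287,153), (348,153) and (378,153), the empty slot at (318,153), and the drawplate at (500,190) in the block. Next I'll move over the block.

```bash
python3 -m handwheel '[[[0,0,-11],[-0.062,0.229,0.04],1],[[0,0,-11],[-0.062,0.229,0.04],1],[[0,0,-11],[-0.062,0.229,0.04],1],[[0,0,-11],[-0.062,0.229,0.04],1],[[0,0,-11],[-0.062,0.229,0.04],1],[[0,0,-11],[-0.062,0.229,0.04],1],[[0,0,-11],[-0.062,0.229,0.04],1],[[0,0,-11],[-0.062,0.229,0.04],1]]' | head -3; python3 - <<'E'
from meas import *
c=cap('wrist');st()
cv2.imwrite('pics/w2.png',cv2.convertScaleAbs(c['image'][...,::-1],alpha=1.3))
P=cloud(c)
line(seg(P,500,-262,45,79,92),'draw')
Q=seg(P,500,-262,75,26,36); print('block',cv2.minAreaRect(Q[:,:2].astype(np.float32)))
goto((500,-262,200),.46)
E
```

```text
time: 3.2
tool_pos: [479.3, -261.1, 291.0]
tcp_rot: [-3.141, -0.0, 0.455]
{'time': np.float64(3.25), 'joint_positions': array([-0.639,  0.34 ,  1.349,  0.   ,  1.452,  0.476]), 'tool_pos': array([ 479.415, -260.868,  291.193]), 'tcp_rot': array([ 3.141e+00, -1.000e-03,  4.560e-01]), 'contact_force': array([ 0.674, -0.057, -0.365]), 'grip_width': np.float64(91.881), 'finger_force': np.float64(0.0)}
draw 555 mean [ 499.5 -261.2] yaw 0.452 mid [ 498.4 -261.7] len 75.0 zmax 87.0
block ((497.7887268066406, -261.95086669921875), (103.27738952636719, 56.16344451904297), 26.25939178466797)
turn [ 0.01 -0.03 -0.25] shift m [0.0179 0.0101 0.0912]
```

```bash
python3 -c "
from meas import *
goto((498.5,-261.8,55),.455)"
```

```text
turn [ 0.01 -0.03  0.04] shift m [0.0166 0.0092 0.2362]
```

```bash
python3 -m handwheel '[[[0,0,0],[0.0166,0.0092,0.03],0.45],[[0,0,0],[0.0166,0.0092,0.07],0.45],[[0,0,0],[0.0166,0.0092,0.11],0.45],[[0,0,0],[0.0166,0.0092,0.14],0.45],[[0,0,0],[0.0166,0.0092,0.17],0.45],[[0,0,0],[0.0166,0.0092,0.19],0.45],[[0,0,0],[0.0166,0.0092,0.21],0.45],[[0,0,0],[0.0166,0.0092,0.22],0.45],[[0,0,0],[0.0166,0.0092,0.23],0.45],[[0,0,0],[0.0166,0.0092,0.236],0.45],[[0,0,0],[0.0166,0.0092,0.236],0.45]]'; python3 -c "
from meas import *
st();c=cap('side');cv2.imwrite('pics/s2.png',cv2.resize(c['image'][220:360,240:460],None,fx=3,fy=3)[...,::-1])"
```

```text
time: 4.35
tool_pos: [498.1, -262.9, 54.5]
tcp_rot: [-3.141, 0.0, 0.454]
contact_force: [0.1, -0.4, -0.7]
grip_width: 41.1
finger_force: 0.0
{'time': np.float64(4.35), 'joint_positions': array([-0.622,  0.599,  1.627,  0.   ,  0.916,  0.495]), 'tool_pos': array([ 498.054, -262.882,   54.501]), 'tcp_rot': array([-3.141,  0.   ,  0.454]), 'contact_force': array([ 0.12 , -0.443, -0.657]), 'grip_width': np.float64(41.146), 'finger_force': np.float64(0.0)}
```

View pics/s2.png

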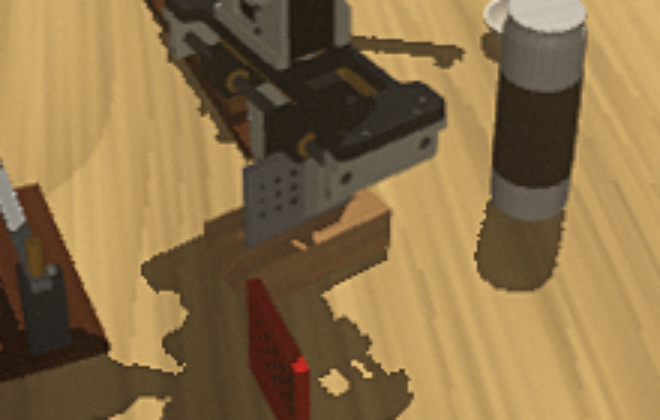

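The side view shows the fingers straddling the drawplate over the block, clear of the red plate (275,350) and the can. I'll close, then lift straight up.

```bash
python3 -m handwheel '[[[0,0,0],[0.001,-0.0008,0],0.45],[[0,0,0],[0.001,-0.0008,0],0],[[0,0,0],[0.001,-0.0008,0],0],[[0,0,0],[0.001,-0.0008,0],0],[[0,0,0],[0.001,-0.0008,0],0],[[0,0,0],[0.001,-0.0008,0],0],[[0,0,0],[0.001,-0.0008,0],0]]';  python3 -m handwheel '[[[0,0,0],[0,0,-0.01],0],[[0,0,0],[0,0,-0.02],0],[[0,0,0],[0,0,-0.04],0],[[0,0,0],[0,0,-0.07],0],[[0,0,0],[0,0,-0.11],0],[[0,0,0],[0,0,-0.14],0],[[0,0,0],[0,0,-0.15],0],[[0,0,0],[0,0,-0.15],0]]'; python3 -c "
from meas import *
goto((491.8,-22,205),.263)
c=cap('side');P=cloud(c);o=get_obs();print(o['tool_pos'])
t=o['tool_pos'];Q=seg(P,t[0],t[1],45,128,172);line(Q,'plate');print(Q[:,2].min(),np.percentile(Q[:,2],2))
"
```

```text
time: 5.1
tool_pos: [498.6, -262.1, 54.7]
tcp_rot: [-3.142, -0.0, 0.453]
contact_force: [0.3, 0.6, 0.5]
grip_width: 7.9
finger_force: 30.0
time: 5.9
tool_pos: [499.0, -262.4, 206.2]
tcp_rot: [3.139, -0.002, 0.453]
contact_force: [-0.2, -0.3, -4.0]
grip_width: 7.8
finger_force: 30.0
turn [ 0.15 -0.11 10.9 ] shift m [ 0.0988 -0.2193  0.0007]
[ 498.27754165 -261.85910534  204.28620567]
plate 71 mean [ 498.4 -266. ] yaw 0.449 mid [ 499.9 -265.3] len 75.3 zmax 171.9
167.16724545065318 167.59798130169145
```

```bash
python3 -m handwheel '[[[0,0,2],[0.0988,-0.2193,0],0],[[0,0,4],[0.0988,-0.2193,0],0],[[0,0,7],[0.0988,-0.2193,0],0],[[0,0,10],[0.0988,-0.2193,0],0],[[0,0,10.9],[0.0988,-0.2193,0],0],[[0,0,10.9],[0.0988,-0.2193,0],0],[[0,0,10.9],[0.0988,-0.2193,0],0],[[0,0,10.9],[0.0988,-0.2193,0],0]]'; python3 - <<'E'
from meas import *
goto((491.8,-22,150),.263)
c=cap('wrist');cv2.imwrite('pics/w3.png',cv2.convertScaleAbs(c['image'][...,::-1],alpha=1.3))
P=cloud(c)
for nm,x,y in(('p1',511,-92),('p2',502,-58),('p4',483,11)): line((lambda Q:Q[abs((Q[:,0]-x)*-.27+(Q[:,1]-y)*.963)<10])(seg(P,x,y,42,80,92.)),nm)
c=cap('side');P=cloud(c);t=get_obs()['tool_pos'];print(t)
line(seg(P,t[0],t[1],45,128,172),'plate')
E
```

```text
time: 6.75
tool_pos: [491.0, -22.4, 203.6]
tcp_rot: [-3.141, 0.002, 0.263]
contact_force: [0.3, -0.1, -3.9]
grip_width: 8.1
finger_force: 30.0
turn [-0.03  0.12 -0.03] shift m [ 0.001  -0.0002  0.0536]
p1 1047 mean [511.7 -90.3] yaw 0.262 mid [510.4 -90.6] len 74.6 zmax 87.8
p2 989 mean [502.3 -55.9] yaw 0.263 mid [501.  -56.2] len 74.1 zmax 87.8
p4 979 mean [483.7  12.9] yaw 0.263 mid [482.5  12.5] len 74.1 zmax 87.9
[491.24597312 -22.86949188 204.03621932]
plate 92 mean [491.  -25.4] yaw 0.268 mid [491.1 -25.4] len 74.6 zmax 171.8
```

View pics/w3.png

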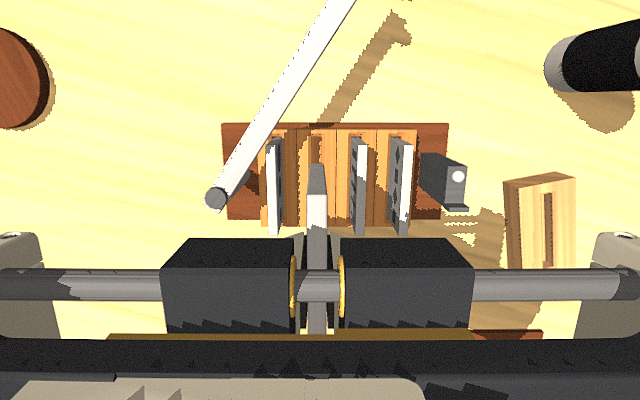

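The held plate's far end is at (316,170), heading for the empty slot at (318,180). I'll measure the held plate with the same camera so that calibration bias cancels.

```bash
python3 - <<'E'
from meas import *
c=cap('wrist');P=cloud(c);t=get_obs()['tool_pos'];print(t)
ex=np.array([np.cos(.263),np.sin(.263)]);ey=np.array([-ex[1],ex[0]]);s=np.array([491.75,-21.85])
Q=P.reshape(-1,3);m=np.isfinite(Q[:,2])&(Q[:,2]>229)&(Q[:,2]<242);Q=Q[m];X=(Q[:,:2]-s)@ex;Y=(Q[:,:2]-s)@ey
k=(abs(Y)<12)&(X>12)&(X<50);print(k.sum(),'Y',np.percentile(Y[k],[2,50,98]),'Xmax',np.percentile(X[k],[50,98]),'z',np.median(Q[k,2]))
for a in(15,20,25,30,35):
    kk=k&(abs(X-a)<2.5);print(a,kk.sum(),np.percentile(Y[kk],[3,97]) if kk.sum() else '')
print('tcp rel',(t[:2]-s)@ex,(t[:2]-s)@ey)
E
```

```text
[491.2931711  -22.86542035 204.20091447]
1345 Y [-4.79119073 -0.97817743  2.78198814] Xmax [25.64954378 36.95518819] z 234.73734188999407
15 237 [-4.79596771  2.54802422]
20 240 [-4.77510952  2.52398273]
25 258 [-4.75989764  2.83534465]
30 263 [-4.72506228  2.82045397]
35 316 [-4.75301877  2.74742037]
tcp rel -0.705108082973989 -0.8617387797961137
```

```bash
python3 -m handwheel '[[[0,0,0],[0.0003,-0.001,0.01],0],[[0,0,0],[0.0003,-0.001,0.03],0],[[0,0,0],[0.0003,-0.001,0.05],0],[[0,0,0],[0.0003,-0.001,0.07],0],[[0,0,0],[0.0003,-0.001,0.085],0],[[0,0,0],[0.0003,-0.001,0.1],0],[[0,0,0],[0.0003,-0.001,0.11],0],[[0,0,0],[0.0003,-0.001,0.118],0],[[0,0,0],[0.0003,-0.001,0.124],0],[[0,0,0],[0.0003,-0.001,0.13],0],[[0,0,0],[0.0003,-0.001,0.134],0],[[0,0,0],[0.0003,-0.001,0.134],0]]'
```

```text
time: 8.1
tool_pos: [491.6, -20.9, 70.4]
tcp_rot: [3.141, -0.0, 0.263]
contact_force: [1.2, -3.2, -4.3]
grip_width: 7.7
finger_force: 30.0
```

```bash
python3 -m handwheel '[[[0,0,0],[0,0.0004,0.004],0],[[0,0,0],[0,0.0004,0.008],0],[[0,0,0],[0,0.0004,0.011],0],[[0,0,0],[0,0.0004,0.013],0],[[0,0,0],[0,0.0004,0.014],0],[[0,0,0],[0,0.0004,0.0148],0],[[0,0,0],[0,0.0004,0.0148],0]]'
```

```text
time: 8.8
tool_pos: [491.5, -21.0, 55.8]
tcp_rot: [-3.142, -0.0, 0.263]
contact_force: [0.6, -1.1, -4.6]
grip_width: 7.9
finger_force: 30.0
```

```bash
python3 -m handwheel '[[[0,0,0],[0,0,0.0006],0],[[0,0,0],[0,0,0.0012],0],[[0,0,0],[0,0,0.0012],0]]'
```

```text
time: 9.1
tool_pos: [491.6, -21.0, 55.7]
tcp_rot: [3.141, -0.001, 0.263]
contact_force: [-2.7, -1.1, 7.2]
grip_width: 7.7
finger_force: 30.0
```

```bash
python3 -m handwheel '[[[0,0,0],[0,0,-0.0005],0.17],[[0,0,0],[0,0,-0.0005],0.17],[[0,0,0],[0,0,-0.0005],0.17],[[0,0,0],[0,0,-0.0005],0.17]]'; python3 -m handwheel '[[[0,0,0],[0,0,-0.01],0.17],[[0,0,0],[0,0,-0.03],0.17],[[0,0,0],[0,0,-0.06],0.17],[[0,0,0],[0,0,-0.1],0.17],[[0,0,0],[0,0,-0.15],0.17],[[0,0,0],[0,0,-0.15],0.17]]'; python3 - <<'E'
from meas import *
c=cap('wrist');cv2.imwrite('pics/w4.png',cv2.convertScaleAbs(c['image'][...,::-1],alpha=1.3))
P=cloud(c)
for nm,x,y in(('p1',511,-92),('p2',502,-58),('new',491.7,-22),('p4',483,11)): line((lambda Q:Q[abs((Q[:,0]-x)*-.27+(Q[:,1]-y)*.963)<10])(seg(P,x,y,42,80,92.)),nm)
a=cap('scene');P2=cloud(a);s=cap('side');P3=cloud(s)
for n,p in(('w',P),('sc',P2),('si',P3)):
    line(seg(p,563,18,90,93,106),n+' bar'); Q=seg(p,660,-13,25,112,140); print('knob',Q.mean(0) if len(Q) else'',len(Q))
for n,cc,I in(('sc',a,P2),('si',s,P3)):
    h=cv2.cvtColor(cc['image'],cv2.COLOR_RGB2HSV);m=(h[...,1]>140)&(h[...,0]<28)&(I[...,2]>103)&(I[...,2]<145)&(abs(I[...,0]-660)<30)&(abs(I[...,1]+13)<30)
    v,u=np.nonzero(m);uv=[[u.mean(),v.mean()]];print(n,len(u),uv,onplane(cc,uv,117))
st()
E
```

```text
time: 9.5
tool_pos: [491.5, -20.9, 55.2]
tcp_rot: [-3.141, -0.0, 0.263]
contact_force: [-0.1, -0.7, -0.2]
grip_width: 15.5
finger_force: 0.0
time: 10.1
tool_pos: [494.9, -21.5, 212.3]
tcp_rot: [3.136, -0.012, 0.263]
contact_force: [-0.1, -0.6, -0.4]
grip_width: 16.0
finger_force: 0.0
p1 976 mean [511.8 -90.2] yaw 0.26 mid [510.6 -90.5] len 74.2 zmax 87.8
p2 902 mean [502.9 -55.7] yaw 0.262 mid [501.7 -56. ] len 73.5 zmax 87.8
new 820 mean [492.9 -20.8] yaw 0.261 mid [491.6 -21.1] len 74.9 zmax 87.9
p4 910 mean [483.9  12.9] yaw 0.263 mid [483.1  12.6] len 73.6 zmax 87.9
w bar 5246 mean [561.3  19.7] yaw -0.343 mid [557.4  21.1] len 168.6 zmax 102.2
knob  0
sc bar 384 mean [565.7  21. ] yaw -0.326 mid [562.3  22.2] len 183.2 zmax 104.4
knob [664.82239164 -13.70716733 126.40372276] 50
si bar 522 mean [562.4  14.1] yaw -0.337 mid [562.5  14.1] len 186.1 zmax 103.7
knob [657.16692304 -18.28910676 124.65991934] 64
sc 43 [[np.float64(316.3720930232558), np.float64(235.27906976744185)]] [[660.79898759 -14.59264609 117.        ]]
si 79 [[np.float64(394.59493670886076), np.float64(182.70886075949366)]] [[659.50607528 -11.51810619 117.        ]]
{'time': np.float64(10.25), 'joint_positions': array([-0.199,  0.3  ,  1.647,  0.   ,  1.194,  1.109]), 'tool_pos': array([491.213, -20.929, 205.416]), 'tcp_rot': array([ 3.142, -0.   ,  0.263]), 'contact_force': array([-0.516, -0.261, -0.287]), 'grip_width': np.float64(15.566), 'finger_force': np.float64(0.0)}
```

View pics/w4.png

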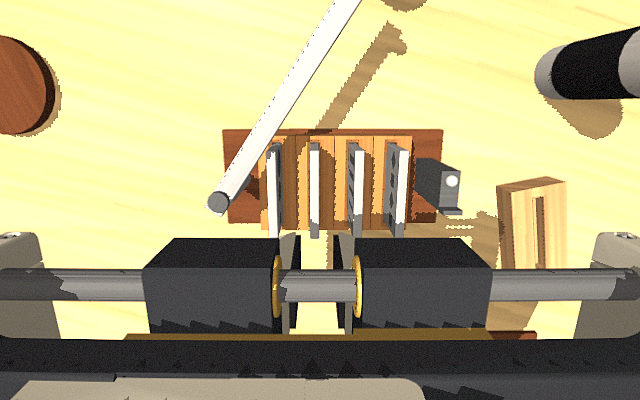

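All four plates are seated at equal height, with the new one at (315,190). Next comes the knob at about (660,-14): I'll cage it from above with tool x along the bar.

```bash
python3 -c "
from meas import *
goto((660,-14,205),-.338)"
```

```text
turn [-0.000e+00 -2.000e-02  3.443e+01] shift m [0.1648 0.0372 0.0005]
```

```bash
python3 -m handwheel '[[[0,0,34.4],[0.165,0.037,0],0.35],[[0,0,34.4],[0.165,0.037,0],0.35],[[0,0,34.4],[0.165,0.037,0],0.35],[[0,0,34.4],[0.165,0.037,0],0.35],[[0,0,34.4],[0.165,0.037,0],0.35],[[0,0,34.4],[0.165,0.037,0],0.35],[[0,0,34.4],[0.165,0.037,0],0.35]]'; python3 - <<'E'
from meas import *
st();goto((660,-14,108),-.338)
c=cap('wrist');cv2.imwrite('pics/w5.png',cv2.convertScaleAbs(c['image'][...,::-1],alpha=1.3))
P=cloud(c);Q=seg(P,660,-14,30,112,140);print('knob',len(Q),Q.mean(0) if len(Q) else '',(Q[:,:2].min(0),Q[:,:2].max(0)) if len(Q) else '')
E
```

```text
time: 10.95
tool_pos: [659.1, -13.8, 204.7]
tcp_rot: [3.141, 0.002, -0.335]
contact_force: [0.3, -0.6, 0.9]
grip_width: 32.4
finger_force: 0.0
{'time': np.float64(10.95), 'joint_positions': array([-0.137,  0.611,  1.142,  0.   ,  1.39 ,  1.768]), 'tool_pos': array([659.052, -13.799, 204.7  ]), 'tcp_rot': array([ 3.141e+00,  2.000e-03, -3.350e-01]), 'contact_force': array([ 0.287, -0.567,  0.889]), 'grip_width': np.float64(32.361), 'finger_force': np.float64(0.0)}
turn [0.02 0.11 0.19] shift m [ 0.0012 -0.0002  0.0967]
knob 427 [662.2630731  -15.1053628  129.24736414] (array([654.08861192, -21.42432575]), array([667.57666082,  -7.71927265]))
```

View pics/w5.png

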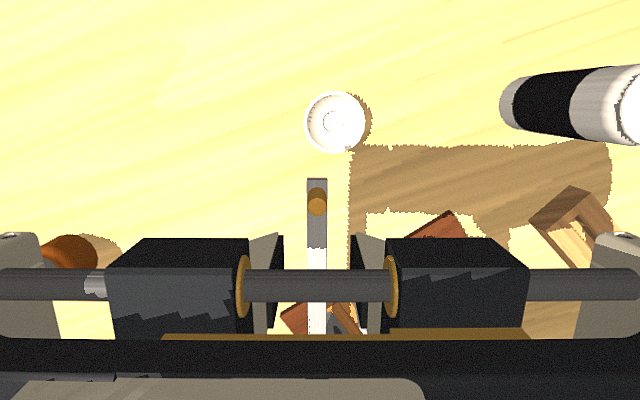

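The knob at (317,203) is centred between the fingers, and the dish and can are clear. I'll descend around it.

```bash
python3 -m handwheel '[[[0,0,0],[0.002,0,0.02],0.35],[[0,0,0],[0.002,0,0.05],0.35],[[0,0,0],[0.002,0,0.075],0.35],[[0,0,0],[0.002,0,0.09],0.35],[[0,0,0],[0.002,0,0.096],0.35],[[0,0,0],[0.002,0,0.096],0.35]]'; python3 - <<'E'
from meas import *
o=get_obs();R=Ro.from_euler('xyz',o['tcp_rot']);H=np.array([472.,52.]);z=108
print(o['tool_pos'],o['contact_force'])
for th in np.arange(.95,.04,-.07):
    a=-1.308+th;p=[*(H+200*np.array([np.cos(a),np.sin(a)])),z]
    D=Ro.from_euler('xyz',[np.pi,0,a]);print(round(th,2),np.round((R.inv()*D).as_rotvec(degrees=True)[2],1),np.round(R.inv().apply(np.array(p)-o['tool_pos'])/1000,4))
E
```

```text
time: 11.6
tool_pos: [661.6, -14.5, 109.2]
tcp_rot: [3.141, 0.001, -0.337]
contact_force: [0.5, -0.1, 1.2]
grip_width: 31.8
finger_force: 0.0
[661.61230655 -14.5315402  109.15238711] [ 0.48232245 -0.07721518  1.20587026]
0.95 1.2 [-0.001   0.0041  0.0012]
0.88 5.2 [-0.0018  0.0181  0.0012]
0.81 9.2 [-0.0035  0.032   0.0012]
0.74 13.2 [-0.0063  0.0457  0.0012]
0.67 17.3 [-0.01    0.0592  0.0012]
0.6 21.3 [-0.0146  0.0724  0.0012]
0.53 25.3 [-0.0201  0.0853  0.0012]
0.46 29.3 [-0.0265  0.0977  0.0012]
0.39 33.3 [-0.0338  0.1097  0.0012]
0.32 37.3 [-0.0419  0.1211  0.0012]
0.25 41.3 [-0.0507  0.1319  0.0012]
0.18 45.3 [-0.0604  0.1421  0.0012]
0.11 49.3 [-0.0706  0.1516  0.0012]
```

```bash
python3 -m handwheel '[[[0,0,1.2],[-0.001,0.004,0],0.35],[[0,0,5.2],[-0.002,0.018,0],0.35],[[0,0,9.2],[-0.0035,0.032,0],0.35],[[0,0,13.2],[-0.006,0.046,0],0.35],[[0,0,17.3],[-0.01,0.059,0],0.35],[[0,0,21.3],[-0.0145,0.072,0],0.35],[[0,0,25.3],[-0.02,0.085,0],0.35],[[0,0,29.3],[-0.0265,0.098,0],0.35],[[0,0,33.3],[-0.034,0.11,0],0.35],[[0,0,37.3],[-0.042,0.121,0],0.35],[[0,0,41.3],[-0.051,0.132,0],0.35],[[0,0,41.3],[-0.051,0.132,0],0.35]]'; python3 - <<'E'
from meas import *
o=get_obs();R=Ro.from_euler('xyz',o['tcp_rot']);H=np.array([472.,52.]);z=109
c=cap('wrist');P=cloud(c);t=o['tool_pos'];Q=seg(P,t[0],t[1],30,112,140);print('knob',len(Q),Q[:,:2].min(0)/2+Q[:,:2].max(0)/2, t)
for th in (.2,.16,.12,.08,.04,0,-.02,-.04,-.06,-.08):
    a=-1.308+th;p=[*(H+200*np.array([np.cos(a),np.sin(a)])),z]
    D=Ro.from_euler('xyz',[np.pi,0,a]);print(round(th,2),np.round((R.inv()*D).as_rotvec(degrees=True)[2],1),np.round(R.inv().apply(np.array(p)-o['tool_pos'])/1000,4))
E
```

```text
time: 12.8
tool_pos: [569.9, -123.3, 110.7]
tcp_rot: [-3.141, -0.001, -1.061]
contact_force: [-0.0, 0.3, 0.5]
grip_width: 32.2
finger_force: 0.0
knob 2389 [ 574.4529147 -128.9599516] [ 569.9237867  -123.29728003  110.684481  ]
0.2 2.7 [-0.001   0.0093  0.0017]
0.16 5.0 [-0.0016  0.0173  0.0017]
0.12 7.3 [-0.0024  0.0253  0.0017]
0.08 9.6 [-0.0036  0.0332  0.0016]
0.04 11.9 [-0.0051  0.041   0.0016]
0 14.2 [-0.0069  0.0488  0.0016]
-0.02 15.3 [-0.0079  0.0527  0.0016]
-0.04 16.5 [-0.009   0.0565  0.0016]
-0.06 17.6 [-0.0102  0.0604  0.0016]
-0.08 18.7 [-0.0114  0.0642  0.0016]
```

```bash
python3 -m handwheel '[[[0,0,2.7],[-0.001,0.0093,0.0],0.35],[[0,0,5],[-0.0016,0.0173,0],0.35],[[0,0,7.3],[-0.0024,0.0253,0],0.35],[[0,0,9.6],[-0.0036,0.033,0],0.35],[[0,0,10.8],[-0.0043,0.037,0],0.35],[[0,0,11.9],[-0.005,0.041,0],0.35],[[0,0,13],[-0.006,0.045,0],0.35],[[0,0,14.2],[-0.007,0.049,0],0.35],[[0,0,14.8],[-0.0074,0.051,0],0.35],[[0,0,15.3],[-0.008,0.053,0],0.35],[[0,0,15.3],[-0.008,0.053,0],0.35]]'; python3 - <<'E'
from meas import *
o=get_obs()
c=cap('wrist');P=cloud(c);t=o['tool_pos'];Q=seg(P,t[0],t[1],30,112,140);k=Q[:,:2].min(0)/2+Q[:,:2].max(0)/2;print('knob',len(Q),k, t,o['contact_force'])
E
```

```text
time: 13.95
tool_pos: [519.8, -141.1, 109.0]
tcp_rot: [3.141, 0.001, -1.326]
contact_force: [-0.5, -0.2, 0.0]
grip_width: 32.4
finger_force: 0.0
knob 2526 [ 521.42139891 -143.89676965] [ 519.80092283 -141.12783424  108.97866157] [-0.5412218  -0.20163152  0.00403394]
```

```bash
for i in 1; do :; done; python3 -m handwheel '[[[0,0,0],[0,0.001,0],0.35],[[0,0,0],[0,0.002,0],0.35],[[0,0,0],[0,0.003,0],0.35],[[0,0,0],[0,0.004,0],0.35],[[0,0,0],[0,0.004,0],0.35]]'; python3 -m handwheel '[[[0,0,0],[0,0.001,0],0.35],[[0,0,0],[0,0.002,0],0.35],[[0,0,0],[0,0.002,0],0.35]]'
```

```text
time: 14.5
tool_pos: [516.4, -142.2, 109.2]
tcp_rot: [3.141, 0.0, -1.325]
contact_force: [-0.5, 0.9, 0.8]
grip_width: 32.1
finger_force: 0.0
time: 14.8
tool_pos: [514.5, -142.7, 109.2]
tcp_rot: [-3.142, 0.0, -1.325]
contact_force: [-0.5, -0.2, 0.6]
grip_width: 32.1
finger_force: 0.0
```

```bash
python3 -m handwheel '[[[0,0,0],[0,0.001,0],0.35],[[0,0,0],[0,0.002,0],0.35],[[0,0,0],[0,0.002,0],0.35]]';python3 - <<'E'
from meas import *
o=get_obs()
c=cap('wrist');P=cloud(c);t=o['tool_pos'];Q=seg(P,t[0],t[1],35,112,140);R=Ro.from_euler('xyz',o['tcp_rot'])
q=R.inv().apply(Q-t); print('y in tool',np.percentile(q[:,1],[0,5,25,50,75,95,100]))
cl=seg(P,500,-45,110,95,103);line(cl,'bar')
b=cap('side');B=cloud(b);line(seg(B,500,-30,80,95,103),'bar side')
cv2.imwrite('pics/w6.png',np.vstack([cv2.convertScaleAbs(c['image'][100:400,...,::-1],alpha=1.3),cv2.resize(b['image'][150:300,250:570,::-1],(640,300))]))
E
```

```text
time: 15.1
tool_pos: [514.2, -142.8, 109.3]
tcp_rot: [-3.138, -0.001, -1.325]
contact_force: [6.1, 2.7, -3.2]
grip_width: 31.9
finger_force: 3.7
y in tool [-30.07235663 -26.09906604 -18.16226866  -8.56742473  17.98588804
  26.09847017  30.24807434]
bar 1709 mean [ 516.2 -119.9] yaw -1.346 mid [ 516.8 -122.7] len 64.9 zmax 101.7
bar side 48 mean [511.6 -89.9] yaw -1.263 mid [495.5 -39.4] len 145.5 zmax 102.8
```

View pics/w6.png

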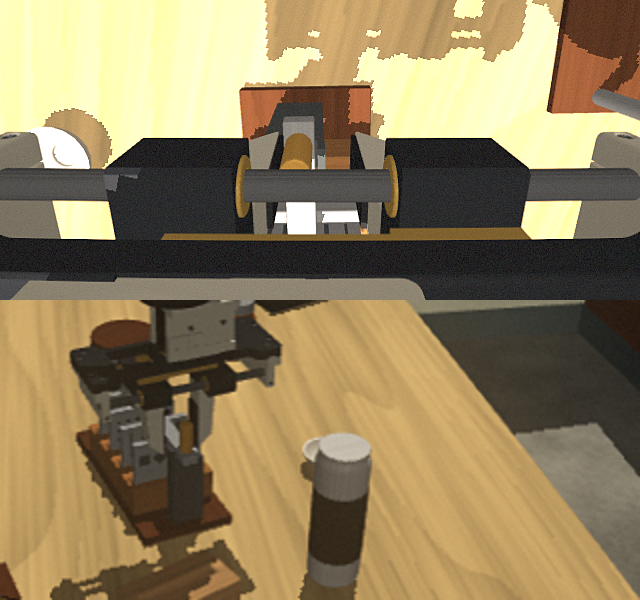

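```bash
python3 -m handwheel '[[[0,0,0],[0,0.0007,0],0.35],[[0,0,0],[0,0.0015,0],0.35],[[0,0,0],[0,0.0015,0],0.35],[[0,0,0],[0,0.0015,0],0.35]]'
```

```text
time: 15.6
tool_pos: [514.0, -142.9, 109.4]
tcp_rot: [-3.136, -0.001, -1.326]
contact_force: [11.0, 4.4, -5.8]
grip_width: 32.2
finger_force: 6.3
```

The force rises to 11 N with no motion, so the bar is hard on its stop and past the 3 N ball. I'll back off to centre, lift and verify.

```bash
python3 -m handwheel '[[[0,0,0],[0,-0.004,0],0.35],[[0,0,0],[0,-0.01,0],0.35],[[0,0,0],[0,-0.0105,0],0.35],[[0,0,0],[0,-0.0105,0],0.35],[[0,0,0],[0,-0.0105,-0.02],0.35],[[0,0,0],[0,-0.0105,-0.06],0.35],[[0,0,0],[0,-0.0105,-0.1],0.35],[[0,0,0],[0,-0.0105,-0.14],0.35],[[0,0,0],[0,-0.0105,-0.17],0.35],[[0,0,0],[0,-0.0105,-0.17],0.35]]'; python3 - <<'E'
from meas import *
c=cap('wrist');P=cloud(c);b=cap('side');B=cloud(b)
for n,p in(('w',P),('si',B),('sc',cloud(cap('scene')))):
    Q=seg(p,500,-45,115,94,104);Q=Q[abs((Q[:,0]-498)*.9656+(Q[:,1]+44.7)*.26)<25];line(Q,n+' bar')
    Q=seg(p,523,-141,20,125,137);print('knob',len(Q),(Q[:,:2].min(0)+Q[:,:2].max(0))/2 if len(Q) else'')
cv2.imwrite('pics/w7.png',np.vstack([cv2.convertScaleAbs(c['image'][:300,...,::-1],alpha=1.3),cv2.resize(b['image'][150:300,250:570,::-1],(640,300))]))
st()
E
```

```text
time: 16.6
tool_pos: [522.8, -141.8, 284.0]
tcp_rot: [-3.135, -0.005, -1.325]
contact_force: [0.9, -0.8, -0.1]
grip_width: 32.3
finger_force: 0.0
w bar 1897 mean [503.9 -69.3] yaw -1.318 mid [502.  -61.9] len 188.8 zmax 102.1
knob 194 [ 523.75115074 -142.10322862]
si bar 474 mean [498.4 -62.5] yaw -1.313 mid [495.1 -49.7] len 218.0 zmax 103.6
knob 43 [ 522.91087108 -142.53741384]
sc bar 443 mean [503.3 -46.9] yaw -1.309 mid [502.7 -44.7] len 220.3 zmax 103.2
knob 25 [ 527.5240765  -141.75768111]
{'time': np.float64(16.75), 'joint_positions': array([-0.406,  0.336,  1.39 ,  0.   ,  1.418,  2.49 ]), 'tool_pos': array([ 520.737, -140.821,  278.274]), 'tcp_rot': array([ 3.140e+00,  1.000e-03, -1.325e+00]), 'contact_force': array([ 0.479, -0.42 ,  0.   ]), 'grip_width': np.float64(32.26), 'finger_force': np.float64(0.0)}
```

View pics/w7.png

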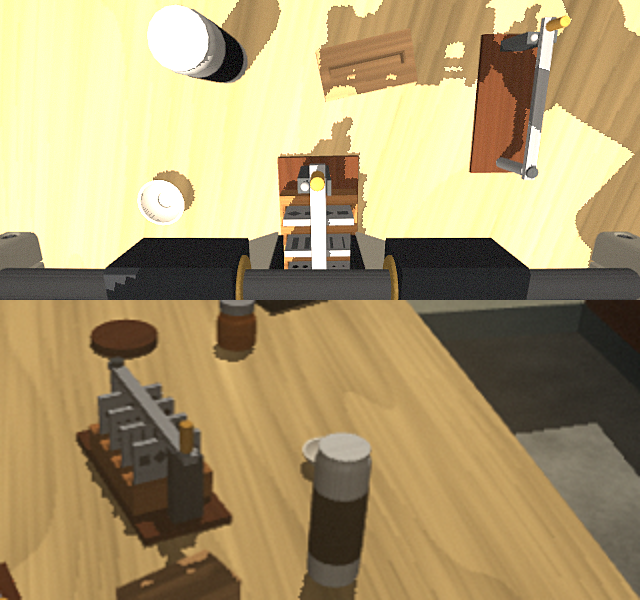

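The bar lies over the plates along the rack (yaw -1.31), with the ball risen behind it at (303,186). Four plates are seated, the bystanders look undisturbed and the robot is clear. Handing in.

```bash
python3 -c "
from plant import close_job
print(close_job())"
```

```text
the job is handed in; nothing more can be done
None
```

The drawplate is fully home in the empty slot and the keeper bar is shut on its stop with the ball risen behind it; I handed the job in at about 17 s on the robot's clock, and no verdict came back.

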